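# Refit the fuse and hold the recessed reset

## Robot

A 6-joint arm with a two-finger parallel gripper is mounted at the origin on the work surface. World frame = base frame: x ahead of the robot, y to its left, z up, the work surface at z = 0. Lengths are in mm, angles in rad, forces in N, time in s.
With the tool pointing down it reaches from about 400 to 925 mm from the base axis. Payload 12.5 kg.
Tool frame: the origin (TCP) lies at the centre of the arm's flange, where the gripper is bolted on; the fingertips stand 190 mm ahead of it and the grasp point (between the pads) lies 171 mm ahead of it; z points along the fingers, y is the direction in which the jaws open and shut (so a half turn about z gives the same grasp; the last joint's range is limited). The gripper opens to 95 mm and grips with 3 to 60 N. Pads are 20 mm wide; open, the fingers measure 119 mm over their backs; the gripper's body (75 mm by 180 mm) begins 59 mm behind the grasp point.
Start: joints at [-1.236, 0.491, 1.559, -0, 1.092, -0.106], TCP at [266.683, -565.248, 404.761] pointing down, gripper open.
Joint ranges: [-3.1, 3.1], [-0.84, 2.19], [0.05, 2.79], [-1.13, 4.28], [0.06, 2.93], [-2.69, 2.69]. Speed limits (rad/s): [2.22, 2.22, 2.79, 3.14, 3.14, 3.14].

## Interface

Orientations are given as [roll, pitch, yaw] about the fixed x, y, z axes, in that order (R = Rz(yaw) Ry(pitch) Rx(roll)).
In Python, from cell import env gives the robot as it stands.
- The arm moves only by the shell command python3 -m pendant 'ROWS'. ROWS is JSON, a list of rows, each an object of numbers: "x", "y", "z": the shift along the tool's x, y, z in units of 150 mm (1.0 is 150 mm); "rx", "ry", "rz": the turn, a rotation vector about the tool's x, y, z in units of 45 degrees (1.0 is 45 degrees); "jaw": the opening, from 0 (shut) to 1 (fully open). In form: [{"x": .., "y": .., "z": .., "rx": .., "ry": .., "rz": .., "jaw": ..}, ...]. A call has 1 to 10 rows; each row is the pose to reach, as a shift and turn from the pose commanded when the call began, along the tool's axes at that moment; what a row does not reach only later rows make up. A row lasts 1/8 s, in which the tool goes at most 62.5 mm and 10.7 degrees, less where a joint would pass 70% of its speed; a pose out of reach is approached as far as the arm can. A call with a number of a shift or a turn outside -1 to 1 is refused whole. A call with a gripper value outside its range is refused whole. The fingers move at their own pace and stop on an object; the grip force is fixed at half the most. Time passes only in rows, so rows that repeat a pose let the fingers close. It gives the time, the measured TCP pose, the force and the opening at its end, in the units of the state.
- env.state(): the state, without advancing time (a new reading comes with each control period).
- env.read_camera(name): name is "side" or "top"; returns a dict with "img" (420x560x3 uint8, red, green, blue), "fx", "fy", "cx", "cy" (pixels), "rvec" (rotation vector, rad) and "tvec" (3), from world to camera coordinates, as OpenCV has them. Camera axes: x right, y down, z forward; pixel columns grow to the right and rows downward; lengths in mm; the calibration is good to about 2 mm. A picture is of the moment at which its call begins. There is no depth.
- env.job_done(): hands the job in, once; it reports no verdict.
The state is a dict: "t": time; "joints": joint angles; "qvel": joint speeds; "tau": joint torques, N m; "eef_pos": TCP position; "tcp_rot": TCP orientation; "ft_force": force on the tool from outside, world axes, zero at the start; "moment": the same for the moment, N m; "opening": opening from 0.0 (shut) to 1.0 (fully open).
Only numpy, scipy, OpenCV 4.12 (cv2) and the standard library are available. Lean on these libraries where they do the work, as an engineer would, in place of code of your own. Each camera call takes 0.05 s, during which the arm holds its last target.

## Task

Stand the fuse cartridge upright in the fuse holder on top of the white instrument, fully home, and let go of it. Only then take the slim stylus from the tool stand, reach its tip down through the small round hole in the instrument's top and press the recessed reset button right down. Finish while still gripping the stylus and holding the button down; leave the fat nut driver, the jar and the meter where they are.

Things in the scene. Friction and masses are not known exactly. Their poses are not given: they have to be found in the camera images.
- fuse_mid (a point): Centre of the fuse cartridge: a white ceramic cylinder with steel end caps, 22 mm in diameter and 58 mm tall, 50 g, the same at both ends. It starts standing upright on the bench (its centre 29 mm above its lower end). z is its long axis.
- fuse_socket (a point): Centre of the mouth of the bore in the fuse holder, a grey 50 x 50 mm block 24 mm high on top of the white instrument; the mouth is 80 mm above the bench. The bore is about 24 mm in diameter, 22 mm deep, with a 2 mm chamfer and a solid floor: a fuse fully home stands with its centre 7 mm above this point and 36 mm of it clear of the block. z points up out of the bore; x and y are the instrument's.
- reset_hole (a point): Centre of the mouth of the round reset hole, about 13 mm in diameter with a 1.5 mm chamfer, in the flat top of the white instrument, 56 mm above the bench; z points up. The instrument is fixed, 160 (x) x 220 (y) x 56 mm; the hole is 60 mm to its -y side of the middle and the fuse holder 60 mm to its +y side (120 mm apart, centre to centre). The hole goes straight down; the flat black top of the reset button, 11.6 mm across, lies 16 mm below this point.
- reset_button (a joint): Travel of the recessed reset button in m: 0 is up, 0.005 is fully down. It is sprung: about 1.2 N starts it and 4.2 N holds it fully down; it springs back when let go. It counts as held down above 0.004.
- stylus_grip (a point): Centre of the stylus's black handle: a round grip 16 mm in diameter and 81 mm long, on a 28 mm collar 4 mm thick that begins 45 mm above the tip. Below the collar is a straight white shank, 6 mm in diameter. Tip to top 130 mm; this point is on its axis, 90 mm above the tip; 35 g. It starts upright, tip down, its collar resting on the stand and its shank hanging in one of the stand's two holes. z points from tip to handle.
- stylus_tip (a point): The tip (end of the white shank) of the stylus, on its axis, 90 mm below stylus_grip.
- stand: Fixed aluminium tool stand, origin under its middle on the bench; 70 (x) x 130 (y) mm, its top plate 12 mm thick with the upper face 55 mm above the bench. Two 17 mm holes on its y axis, 35 mm either side of the middle; the stylus hangs in one, the nut driver in the other.
- driver_mid (a point): Bystander: middle of the fat grey handle (30 mm in diameter, 68 mm tall) of the nut driver that stands in the stand's other hole; its 14 mm steel head does not fit the reset hole. Leave it there.
- jar: Bystander: clear jar with a metal cap, 54 mm in diameter, 60 mm tall, origin under its middle, standing on the bench.
- meter: Bystander: black hand-held meter lying on the bench, 150 (x) x 75 (y) mm and 38 mm high at its dial, origin under its middle.

How it is judged (in metres and radians):
On the way, in this order (a step that is already met when the one before it is completed fails the run):
1. the fuse stands fully home in the fuse holder, released and at rest (horizontal distance between fuse_mid and fuse_socket below 0.005 m and z of fuse_mid in the frame of fuse_socket below 0.011 m and angle between the z axis of fuse_mid and the z axis of fuse_socket, either way round below 0.15 rad and contact force between the fingers and fuse below 0.1 N and linear speed of fuse below 0.02 m/s), for 0.2 s.
2. the gripped stylus, through the hole, presses the reset button down (value of joint reset_button above 0.004 m and contact force between stylus and reset_button above 1 N and contact force between the fingers and stylus above 1 N and horizontal distance between stylus_tip and reset_hole below 0.008 m), for 0.3 s.
At the end, for the whole second after the job is handed in: Fuse in its bore (5 mm from axis, 4 mm from fully home, 0.15 rad), untouched by the robot; the fingers grip the stylus, its tip in the reset hole (within 8 mm of the axis) holding the button at least 4 of its 5 mm down with over 1 N, all through the last second (all of step 2 and horizontal distance between fuse_mid and fuse_socket below 0.005 m and z of fuse_mid in the frame of fuse_socket below 0.011 m and angle between the z axis of fuse_mid and the z axis of fuse_socket, either way round below 0.15 rad and contact force between each of the arm, the fingers and fuse below 0.1 N); the arm keeps its last pose, push and grip.
It fails at once if the nut driver is moved more than 30 mm (distance of driver_mid from where it was at the start of the episode above 0.03 m).
It fails at once if the jar is moved more than 30 mm (distance of jar from where it was at the start of the episode above 0.03 m).
It fails at once if the meter is moved more than 30 mm (distance of meter from where it was at the start of the episode above 0.03 m).
It fails at once if the reset button is pressed before the fuse is home (value of joint reset_button above 0.003 m and not (horizontal distance between fuse_mid and fuse_socket below 0.005 m and z of fuse_mid in the frame of fuse_socket below 0.011 m and angle between the z axis of fuse_mid and the z axis of fuse_socket, either way round below 0.15 rad)).
It also fails if it takes over 58 s, if anything falls off the work surface, if the arm or the gripper's body presses on something with over 40 N, if the wrist force passes 120 N, or if a joint passes its speed limit or range.

## Working session

There is one attempt and no reset: what is moved stays moved. The work goes in short steps, Python scripts to look and compute and a shell command to move; the robot and the scene stay as the last step left them, time stands still between calls to the robot, and variables do not carry over. Pictures are saved under pics/ and viewed, and the job is handed in when it is done.

```bash
ls; mkdir -p pics; python3 - <<'E'
from cell import env
import cv2
print(env.state())
for n in("side","top"):
    c=env.read_camera(n); cv2.imwrite(f"pics/{n}0.png",c["img"][:,:,::-1])
    print(n,{k:v for k,v in c.items() if k!="img"})
E
```

```text
pics
{'t': 0.0, 'joints': array([-1.23558591e+00,  4.91566048e-01,  1.55942185e+00,  4.90243629e-06,
        1.09169904e+00, -1.05587249e-01]), 'qvel': array([-0.00089722, -0.00060163, -0.00054196, -0.00097022,  0.00039667,
        0.00168807]), 'tau': array([ 2.61375571e-03, -6.12630272e+01, -2.58184236e+01,  6.93884608e-02,
        4.81595763e-02, -3.13860596e-05]), 'eef_pos': array([ 266.68359514, -565.22212404,  404.1671079 ]), 'tcp_rot': array([-3.14050492e+00, -1.19651410e-04,  4.40795340e-01]), 'ft_force': array([0.14909945, 0.10185005, 0.11459984]), 'moment': array([0.01275371, 0.0262212 , 0.0353018 ]), 'opening': 1.0003282759503176}
side {'fx': 501.72233022455, 'fy': 501.72233022455, 'cx': 279.32833434270253, 'cy': 211.49416648225161, 'rvec': array([ 0.76677899, -2.56126168,  1.16095562]), 'tvec': array([492.67162944, 273.68360548, 905.2718753 ])}
top {'fx': 488.0075951152194, 'fy': 488.0075951152194, 'cx': 281.1775799936884, 'cy': 210.12625505609384, 'rvec': array([ 2.15250733, -2.17627366,  0.15704184]), 'tvec': array([  17.29253267,  573.90439231, 1133.61603711])}
```

View pics/side0.png

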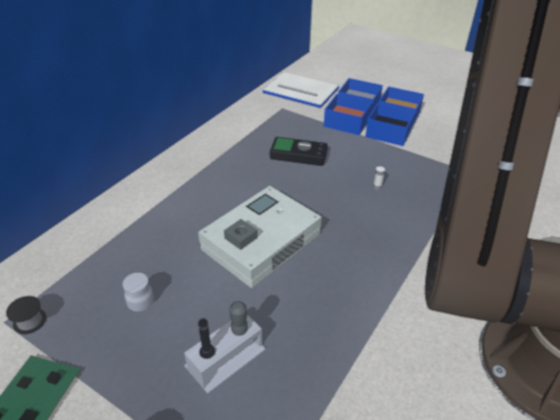

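View pics/top0.png

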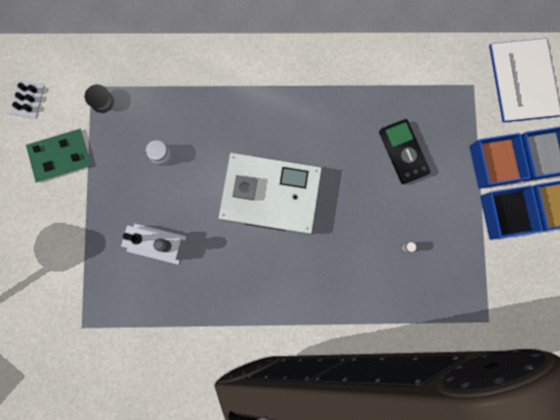

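The side view shows the fuse at about (379,177), the instrument in the centre, and the stylus (206,338) and driver (238,317) in the stand. In the top view the fuse is at (411,247), the socket (244,187), the hole (295,197) and the stylus (135,238). I'll enlarge these.

```bash
python3 - <<'E'
import cv2,numpy as np
t=cv2.imread("pics/top0.png"); s=cv2.imread("pics/side0.png")
def crop(im,x,y,w,h,k,n):
    o=cv2.resize(im[y:y+h,x:x+w],None,fx=k,fy=k,interpolation=cv2.INTER_CUBIC)
    for i in range(0,w,10): cv2.putText(o,str(x+i),(i*k,8),0,.3,(0,255,255),1); cv2.line(o,(i*k,10),(i*k,14),(0,255,255),1)
    for i in range(10,h,10): cv2.putText(o,str(y+i),(0,i*k+3),0,.3,(0,255,255),1)
    return o
a=crop(t,210,145,120,95,6,0); cv2.imwrite("pics/c1.png",a)
b=crop(t,110,215,90,60,6,0); c=crop(t,395,230,40,35,6,0)
o=np.zeros((580,800,3),np.uint8); o[:b.shape[0],:b.shape[1]]=b; o[:c.shape[0],550:550+c.shape[1]]=c
cv2.imwrite("pics/c2.png",o)
cv2.imwrite("pics/c3.png",crop(s,195,180,130,100,6,0))
b=crop(s,180,290,90,96,6,0); c=crop(s,365,155,35,40,6,0)
o=np.zeros((580,800,3),np.uint8); o[:b.shape[0],:b.shape[1]]=b; o[:c.shape[0],560:560+c.shape[1]]=c
cv2.imwrite("pics/c4.png",o)
E
```

```text
(no output)
```

View pics/c1.png

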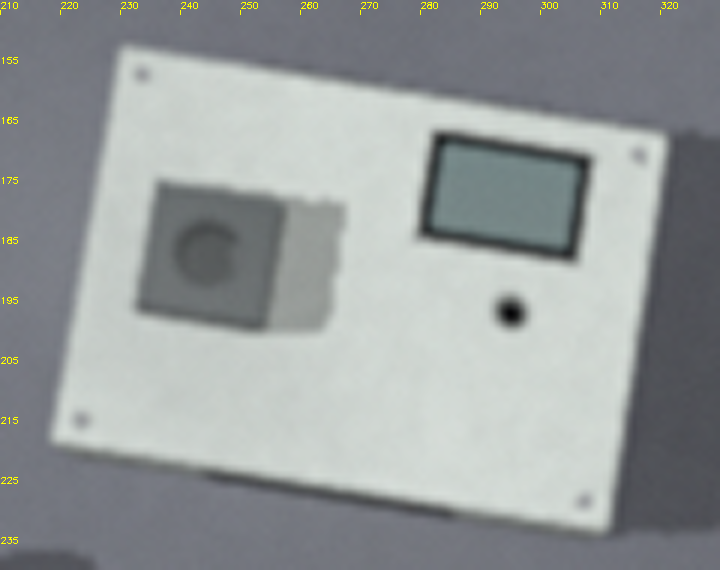

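View pics/c2.png

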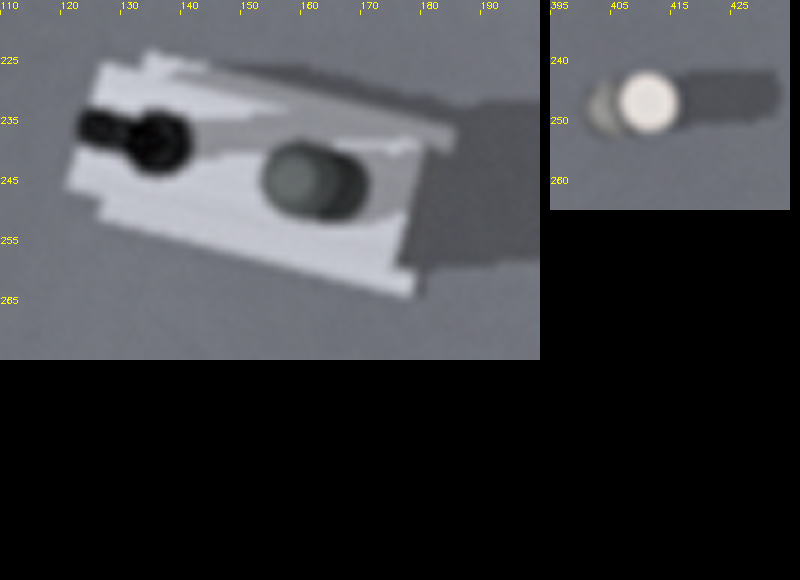

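View pics/c3.png

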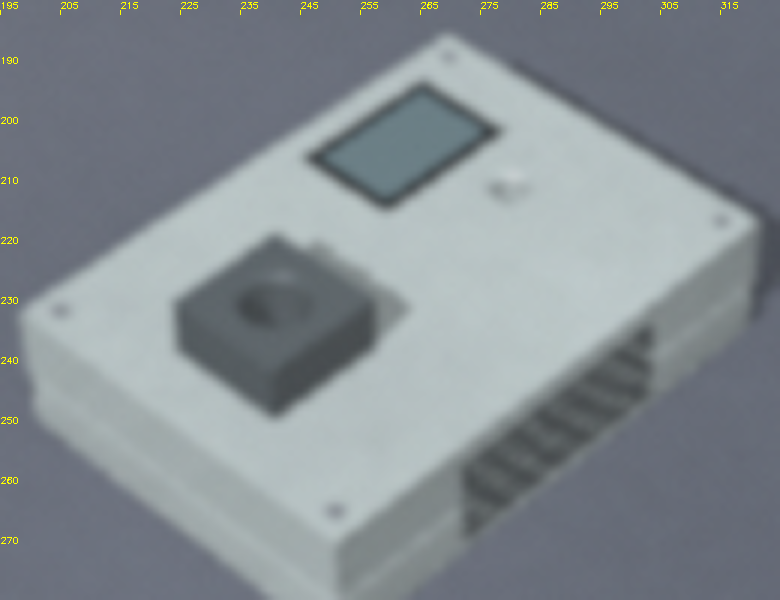

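View pics/c4.png

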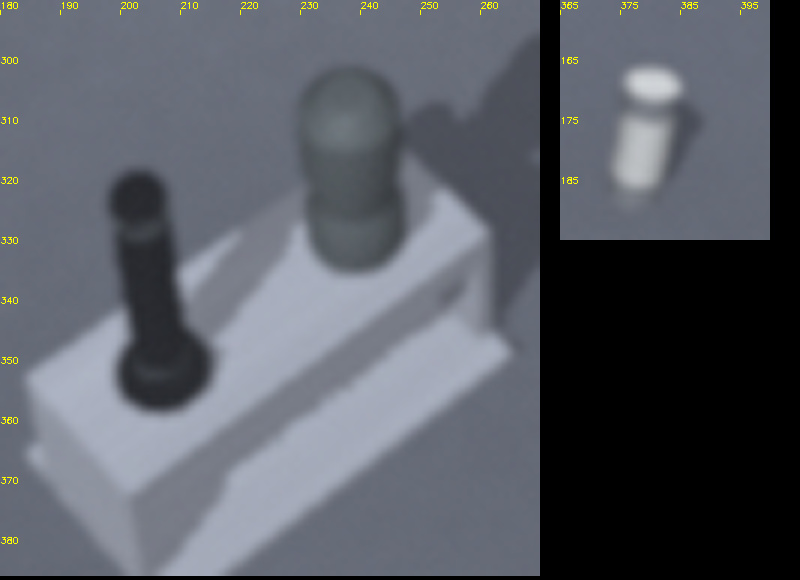

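```bash
cat > h.py <<'E'
import numpy as np,cv2
from cell import env
from scipy.spatial.transform import Rotation as Ro
K={"side":(501.72233,279.328334,211.494166,[0.76677899,-2.56126168,1.16095562],[492.67162944,273.68360548,905.2718753]),
"top":(488.007595,281.17758,210.126255,[2.15250733,-2.17627366,0.15704184],[17.29253267,573.90439231,1133.61603711])}
def ray(n,u,v):
    f,cx,cy,r,t=K[n];R=cv2.Rodrigues(np.array(r))[0]
    return -R.T@np.array(t), R.T@np.array([(u-cx)/f,(v-cy)/f,1])
def atz(n,uv,z):
    o,d=ray(n,*uv); return o+d*(z-o[2])/d[2]
def proj(n,p):
    f,cx,cy,r,t=K[n];R=cv2.Rodrigues(np.array(r))[0]
    c=R@np.array(p,float)+t; return f*c[:2]/c[2]+[cx,cy]
def tri(a,b):
    o1,d1=ray("top",*a);o2,d2=ray("side",*b)
    s=np.linalg.lstsq(np.c_[d1,-d2],o2-o1,rcond=None)[0]
    p,q=o1+s[0]*d1,o2+s[1]*d2; return (p+q)/2,np.linalg.norm(p-q)
E
python3 - <<'E'
from h import *
np.set_printoptions(precision=1,suppress=True)
pts={"c1":((230,152.7),(269.5,185.5),56)}
P={"hole":((295.2,197),(280,210.8),56),"bore":((244.5,187.2),(240.8,230.8),80),"collar":((136.3,238.7),(207.5,351.2),58),
"styTop":((126.3,236.5),(203,322.3),139),"fuseTop":((411.3,247),(380.5,169),58),"driver":((159,244.5),None,0)}
for k,(a,b,z) in P.items():
    print(k,atz("top",a,z),atz("side",b,z) if b else"",tri(a,b) if b else "")
T=[(230,152.7),(321.3,167),(311.7,233.8),(218.3,218.5)]
H=[(236.3,175),(257.8,178.3),(254.3,200.2),(232.8,196.8)]
S=[(198.7,231.7),(269.5,185.5),(322.2,217),(251,271.2)]
HS=[(224,230.3),(241,219),(257.8,229.8),(240.8,241)]
for n,q,z in(("top",T,56),("side",S,56),("top",H,80),("side",HS,80)):
    p=np.array([atz(n,a,z)[:2] for a in q]); e=np.roll(p,-1,0)-p
    print(n,p.mean(0),np.linalg.norm(e,axis=1),np.degrees(np.arctan2(e[:,1],e[:,0])))
E
```

```text
hole [602.5 -22.2  56. ] [601.7 -22.7  56. ] (array([602.1, -22.4,  56.2]), np.float64(0.9519942913467934))
bore [622.9  96.2  80. ] [620.5  98.2  80. ] (array([622.9,  96.1,  77.2]), np.float64(1.1757570406532574))
collar [507.7 348.8  58. ] [506.2 349.7  58. ] (array([507.5, 349.1,  56.2]), np.float64(0.8488052817475705))
styTop [506.9 347.9 139. ] [506.4 349.8 139. ] (array([507.3, 348.7, 137. ]), np.float64(0.5087713615589228))
fuseTop [ 481.3 -292.2   58. ] [ 478.7 -290.7   58. ] (array([ 480.5, -293.1,   55.9]), np.float64(1.8792966798921293))
driver [497.1 309.4   0. ]  
top [613.4  36.5] [220.6 161.6 222.  160.1] [-99.6 170.7  80.1  -9.8]
side [611.3  37.1] [219.  162.1 220.9 161.3] [-99.8 170.   80.  -10.7]
top [622.1  94.3] [50.6 52.1 50.3 51.8] [-99.4 170.7  80.4  -9. ]
side [621.9  95.8] [48.5 49.5 47.2 48.1] [-100.3  171.2   78.    -7.3]
```

```bash
cat >> h.py <<'E'
def go(x,y,z,yaw=None):
    s=env.state();R=Ro.from_euler("xyz",s["tcp_rot"]).as_matrix()
    d=R.T@(np.array([x,y,z])-s["eef_pos"])/150
    o="units xyz %.3f %.3f %.3f"%tuple(d)
    T=Ro.from_euler("xyz",[np.pi,0,np.radians(yaw)]).as_matrix() if yaw is not None else R
    rv=np.degrees(Ro.from_matrix(R.T@T).as_rotvec())/45
    print(o,"rot %.3f %.3f %.3f"%tuple(rv),"yaw now %.1f"%np.degrees(s["tcp_rot"][2]),"t",round(s["t"],2))
E
python3 -m pendant '[{"x":0.35,"y":-0.15,"rz":-0.23,"jaw":1},{"x":0.7,"y":-0.3,"rz":-0.46,"jaw":1},{"x":1,"y":-0.5,"rz":-0.69,"jaw":1},{"x":1,"y":-0.5,"rz":-0.92,"jaw":1},{"x":1,"y":-0.5,"rz":-1,"jaw":1},{"x":1,"y":-0.5,"rz":-1,"jaw":1}]'
python3 -c "
from h import *
go(480,-291.6,310,76)"
```

```text
units xyz 2.065 -1.043 0.629 rot -0.001 -0.001 -1.128 yaw now 25.3 t 0.1invalid input
```

```bash

python3 -m pendant '[{"x":0.35,"y":-0.15,"z":0,"rx":0,"ry":0,"rz":-0.23,"jaw":1},{"x":0.7,"y":-0.3,"z":0,"rx":0,"ry":0,"rz":-0.46,"jaw":1},{"x":1,"y":-0.5,"z":0,"rx":0,"ry":0,"rz":-0.69,"jaw":1},{"x":1,"y":-0.5,"z":0,"rx":0,"ry":0,"rz":-0.92,"jaw":1},{"x":1,"y":-0.5,"z":0,"rx":0,"ry":0,"rz":-1,"jaw":1},{"x":1,"y":-0.5,"z":0,"rx":0,"ry":0,"rz":-1,"jaw":1}]'
python3 -c "
from h import *
go(480,-291.6,310,76)"
```

```text
t: 0.85
eef_pos: [370.4, -433.3, 404.5]
tcp_rot: [-3.141, -0.0, 1.226]
ft_force: [-0.1, 0.1, -0.8]
opening: 0.997
units xyz 1.136 0.368 0.630 rot -0.000 -0.000 -0.128 yaw now 70.2 t 0.85
```

```bash

python3 -m pendant '[{"x":0.33,"y":0.12,"z":0.15,"rx":0,"ry":0,"rz":0,"jaw":1},{"x":0.66,"y":0.24,"z":0.3,"rx":0,"ry":0,"rz":-0.06,"jaw":1},{"x":0.95,"y":0.368,"z":0.45,"rx":0,"ry":0,"rz":-0.128,"jaw":1},{"x":1,"y":0.368,"z":0.6,"rx":0,"ry":0,"rz":-0.128,"jaw":1},{"x":1,"y":0.368,"z":0.6,"rx":0,"ry":0,"rz":-0.128,"jaw":1}]'
python3 -c "
from h import *
go(480,-291.6,290,76)"
```

```text
t: 1.48
eef_pos: [473.1, -310.4, 313.4]
tcp_rot: [-3.139, -0.001, 1.326]
ft_force: [-0.5, -0.6, 0.0]
opening: 0.999
units xyz 0.132 0.015 0.156 rot -0.004 -0.002 -0.000 yaw now 76.0 t 1.48
```

```bash

python3 -m pendant '[{"x":0.132,"y":0.015,"z":0.15,"rx":0,"ry":0,"rz":0,"jaw":1},{"x":0.132,"y":0.015,"z":0.15,"rx":0,"ry":0,"rz":0,"jaw":1},{"x":0.132,"y":0.015,"z":0.15,"rx":0,"ry":0,"rz":0,"jaw":1}]'
python3 - <<'E'
from h import *
go(480,-291.6,218,76)
a=env.read_camera("top")["img"][200:290,370:470];b=env.read_camera("side")["img"][110:200,330:430]
cv2.imwrite("pics/h1.png",cv2.resize(np.hstack([a,b])[:,:,::-1],None,fx=4,fy=4,interpolation=2))
E
```

```text
t: 1.85
eef_pos: [479.8, -293.2, 293.4]
tcp_rot: [3.14, 0.001, 1.326]
ft_force: [0.0, -0.1, 0.1]
opening: 1.003
units xyz 0.011 -0.002 0.503 rot 0.002 0.001 -0.001 yaw now 76.0 t 1.85
```

View pics/h1.png

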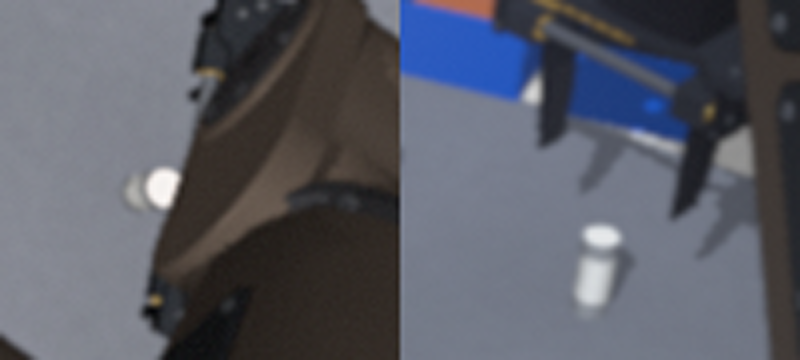

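```bash

python3 -m pendant '[{"x":0.011,"y":-0.002,"z":0.25,"rx":0,"ry":0,"rz":0,"jaw":1},{"x":0.011,"y":-0.002,"z":0.42,"rx":0,"ry":0,"rz":0,"jaw":1},{"x":0.011,"y":-0.002,"z":0.503,"rx":0,"ry":0,"rz":0,"jaw":1},{"x":0.011,"y":-0.002,"z":0.503,"rx":0,"ry":0,"rz":0,"jaw":1},{"x":0.011,"y":-0.002,"z":0.503,"rx":0,"ry":0,"rz":0,"jaw":1}]'
python3 - <<'E'
from h import *
go(480,-291.6,218,76)
print(proj("side",[480,-291.6,103]))
b=env.read_camera("side")["img"][110:200,330:430]
cv2.imwrite("pics/h2.png",cv2.resize(b[:,:,::-1],None,fx=6,fy=6,interpolation=2))
E
```

```text
t: 2.58
eef_pos: [480.2, -290.8, 217.8]
tcp_rot: [3.14, 0.001, 1.327]
ft_force: [-0.4, 0.1, 0.4]
opening: 1.001
units xyz -0.005 -0.000 -0.001 rot 0.002 0.001 0.000 yaw now 76.0 t 2.58
[382.80876378 153.67536743]
```

View pics/h2.png

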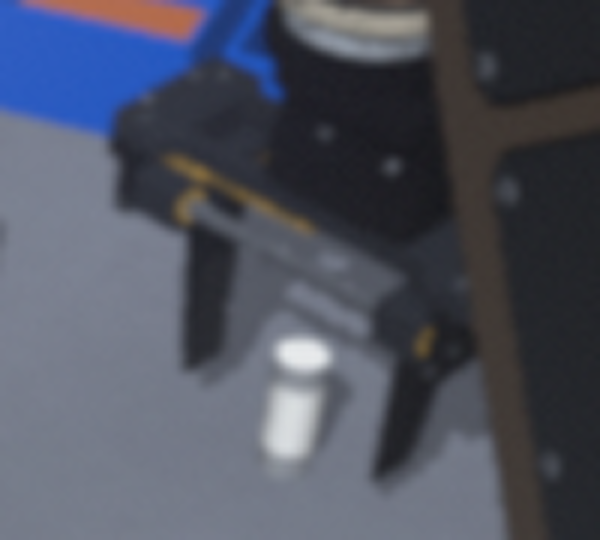

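The fuse is between the fingers, in the middle of the gap, so I'll close on it.

```bash

python3 -m pendant '[{"x":0,"y":0,"z":0,"rx":0,"ry":0,"rz":0,"jaw":0.4},{"x":0,"y":0,"z":0,"rx":0,"ry":0,"rz":0,"jaw":0.25},{"x":0,"y":0,"z":0,"rx":0,"ry":0,"rz":0,"jaw":0},{"x":0,"y":0,"z":0,"rx":0,"ry":0,"rz":0,"jaw":0},{"x":0,"y":0,"z":0,"rx":0,"ry":0,"rz":0,"jaw":0},{"x":0,"y":0,"z":0,"rx":0,"ry":0,"rz":0,"jaw":0},{"x":0,"y":0,"z":0,"rx":0,"ry":0,"rz":0,"jaw":0},{"x":0,"y":0,"z":0,"rx":0,"ry":0,"rz":0,"jaw":0}]'
python3 -m pendant '[{"x":0,"y":0,"z":-0.1,"rx":0,"ry":0,"rz":0,"jaw":0},{"x":0,"y":0,"z":-0.4,"rx":0,"ry":0,"rz":0,"jaw":0},{"x":0,"y":0,"z":-0.7,"rx":0,"ry":0,"rz":0,"jaw":0},{"x":0,"y":0,"z":-0.7,"rx":0,"ry":0,"rz":0,"jaw":0},{"x":0,"y":0,"z":-0.7,"rx":0,"ry":0,"rz":0,"jaw":0}]'
python3 - <<'E'
from h import *
go(622.5,95.8,320,76)
b=env.read_camera("side")["img"][90:180,330:430]
cv2.imwrite("pics/h3.png",cv2.resize(b[:,:,::-1],None,fx=6,fy=6,interpolation=2))
E
```

```text
t: 3.62
eef_pos: [480.1, -290.6, 216.8]
tcp_rot: [3.141, 0.0, 1.327]
ft_force: [0.5, -0.1, 0.4]
opening: 0.226
t: 4.25
eef_pos: [479.8, -290.3, 321.8]
tcp_rot: [-3.142, 0.0, 1.327]
ft_force: [-0.2, 0.6, -0.8]
opening: 0.228
units xyz 2.728 0.301 0.012 rot -0.000 0.000 0.000 yaw now 76.0 t 4.25
```

View pics/h3.png

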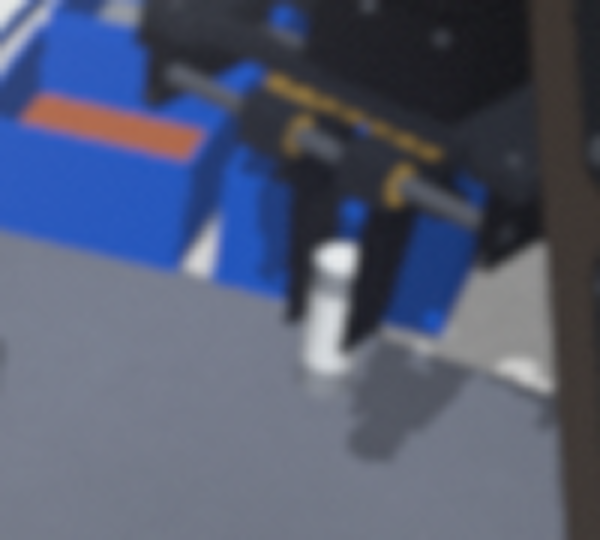

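```bash

python3 -m pendant '[{"x":0.3,"y":0.03,"z":-0.03,"rx":0,"ry":0,"rz":0,"jaw":0},{"x":0.65,"y":0.07,"z":-0.03,"rx":0,"ry":0,"rz":0,"jaw":0},{"x":1,"y":0.11,"z":-0.03,"rx":0,"ry":0,"rz":0,"jaw":0},{"x":1,"y":0.11,"z":-0.03,"rx":0,"ry":0,"rz":0,"jaw":0}]'
python3 -m pendant '[{"x":0.35,"y":0.03,"z":0,"rx":0,"ry":0,"rz":0,"jaw":0},{"x":0.7,"y":0.07,"z":0,"rx":0,"ry":0,"rz":0,"jaw":0},{"x":1,"y":0.11,"z":0,"rx":0,"ry":0,"rz":0,"jaw":0},{"x":1,"y":0.11,"z":0,"rx":0,"ry":0,"rz":0,"jaw":0},{"x":1,"y":0.11,"z":0,"rx":0,"ry":0,"rz":0,"jaw":0}]'
python3 - <<'E'
from h import *
go(622.5,95.8,320,76)
E
```

```text
t: 4.8
eef_pos: [533.0, -146.2, 325.0]
tcp_rot: [-3.139, -0.001, 1.331]
ft_force: [-0.5, -0.8, -0.9]
opening: 0.226
t: 5.42
eef_pos: [584.4, -8.2, 325.4]
tcp_rot: [-3.14, 0.0, 1.327]
ft_force: [0.3, -0.2, -0.8]
opening: 0.228
units xyz 0.734 0.079 0.036 rot -0.002 0.001 0.000 yaw now 76.0 t 5.42
```

```bash

python3 -m pendant '[{"x":0.35,"y":0.03,"z":0,"rx":0,"ry":0,"rz":0,"jaw":0},{"x":0.6,"y":0.07,"z":0,"rx":0,"ry":0,"rz":0,"jaw":0},{"x":0.73,"y":0.079,"z":0.05,"rx":0,"ry":0,"rz":0,"jaw":0},{"x":0.73,"y":0.079,"z":0.1,"rx":0,"ry":0,"rz":0,"jaw":0},{"x":0.73,"y":0.079,"z":0.1,"rx":0,"ry":0,"rz":0,"jaw":0},{"x":0.73,"y":0.079,"z":0.1,"rx":0,"ry":0,"rz":0,"jaw":0}]'
python3 - <<'E'
from h import *
go(622.5,95.8,300,76)
a=env.read_camera("top")["img"][150:230,200:330];b=env.read_camera("side")["img"][175:255,190:320]
cv2.imwrite("pics/h4.png",cv2.resize(a[:,:,::-1],None,fx=6,fy=6,interpolation=2))
cv2.imwrite("pics/h5.png",cv2.resize(b[:,:,::-1],None,fx=6,fy=6,interpolation=2))
E
```

```text
t: 6.18
eef_pos: [622.4, 94.8, 311.3]
tcp_rot: [-3.141, 0.0, 1.325]
ft_force: [0.3, 0.9, -0.1]
opening: 0.224
units xyz 0.007 -0.001 0.075 rot -0.000 0.000 -0.001 yaw now 75.9 t 6.17
```

View pics/h4.png

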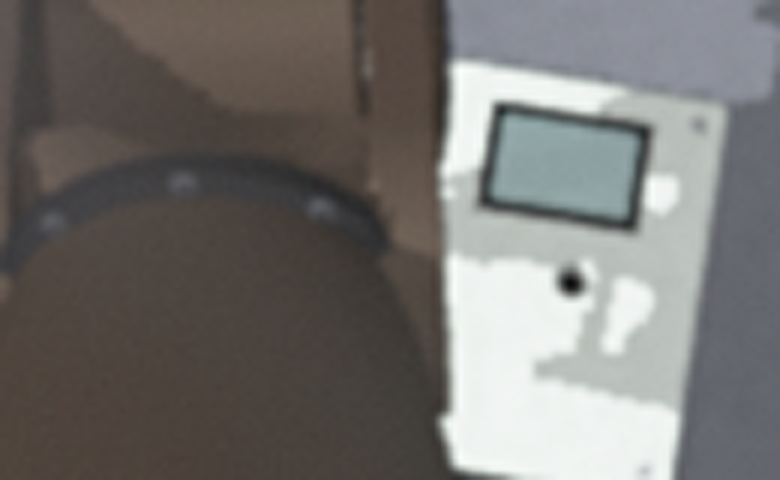

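View pics/h5.png

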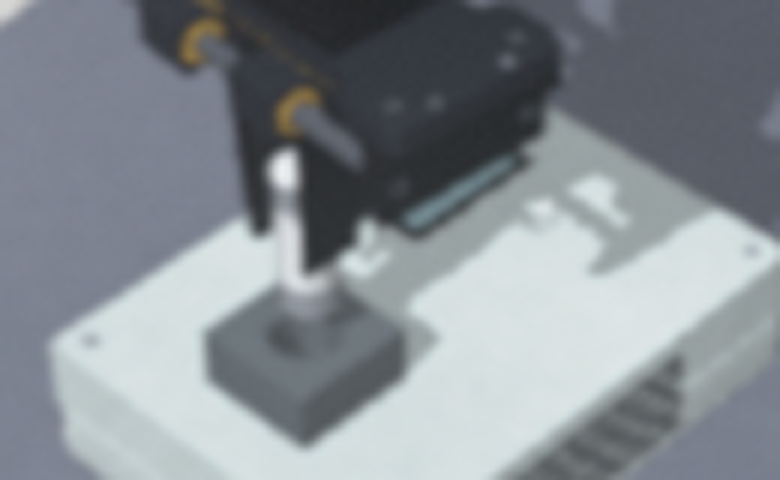

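```bash

python3 - <<'E'
from h import *
def c(p):q=proj("side",p);return ((q-[190,175])*6).round(1)
for p in([622.4,95.8,80],[622.4,94.8,94.5],[622.4,94.8,152.5]):print(c(p))
import numpy as np
b=cv2.imread("pics/h5.png")
for p,r in (([622.4,94.8,94.5],11),([622.4,95.8,80],13)):
    q=np.array([c([p[0]+r*np.cos(a),p[1]+r*np.sin(a),p[2]]) for a in np.linspace(0,6.28,60)],np.int32)
    cv2.polylines(b,[q],True,(0,0,255),1)
q=np.array([c([622.4+25.0*(sx*.985+sy*.174),95.8+25*(-sx*.174+sy*.985),80]) for sx,sy in((1,1),(1,-1),(-1,-1),(-1,1))],np.int32)
cv2.polylines(b,[q],True,(0,255,0),1)
q=np.array([c([622.4+11*np.cos(a),94.8+11*np.sin(a),152.5]) for a in np.linspace(0,6.28,60)],np.int32);cv2.polylines(b,[q],True,(0,0,255),1)
cv2.imwrite("pics/h6.png",b)
E
```

```text
[304.3 328.7]
[304.3 296.4]
[297. 168.]
```

View pics/h6.png

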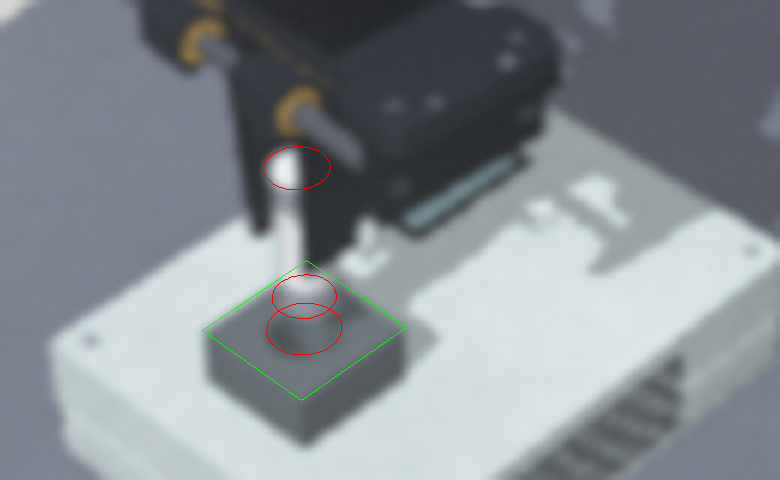

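```bash

python3 - <<'E'
from h import *
b=env.read_camera("side")["img"][190:245,215:270]
b=cv2.resize(b[:,:,::-1],None,fx=10,fy=10,interpolation=2)
b=np.clip((b/255.)**.6*255,0,255).astype(np.uint8)
for i in range(0,55,5): cv2.putText(b,str(215+i),(i*10,10),0,.35,(0,0,255),1);cv2.putText(b,str(190+i),(0,i*10+4),0,.35,(0,0,255),1)
cv2.imwrite("pics/h7.png",b)
E
```

```text
(no output)
```

View pics/h7.png

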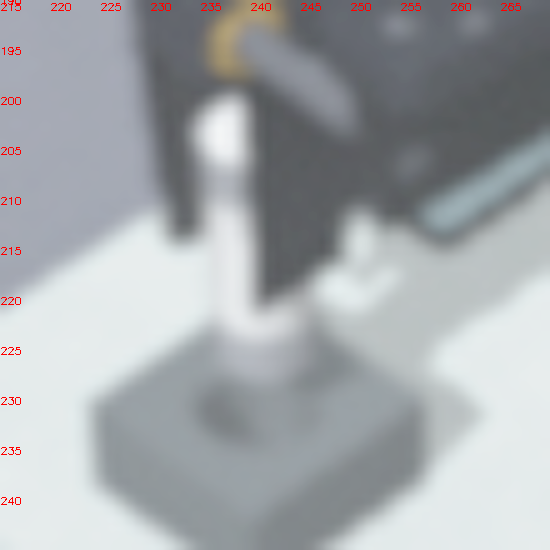

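```bash

python3 -m pendant '[{"x":0.008,"y":0,"z":0.06,"rx":0,"ry":0,"rz":0,"jaw":0},{"x":0.008,"y":0,"z":0.09,"rx":0,"ry":0,"rz":0,"jaw":0},{"x":0.008,"y":0,"z":0.11,"rx":0,"ry":0,"rz":0,"jaw":0},{"x":0.008,"y":0,"z":0.12,"rx":0,"ry":0,"rz":0,"jaw":0},{"x":0.008,"y":0,"z":0.12,"rx":0,"ry":0,"rz":0,"jaw":0}]'
```

```text
t: 6.95
eef_pos: [622.9, 97.2, 293.2]
tcp_rot: [3.141, -0.0, 1.327]
ft_force: [2.5, 0.8, -1.8]
opening: 0.227
```

```bash

python3 -m pendant '[{"x":0,"y":0,"z":0.02,"rx":0,"ry":0,"rz":0,"jaw":0},{"x":0,"y":0,"z":0.04,"rx":0,"ry":0,"rz":0,"jaw":0},{"x":0,"y":0,"z":0.06,"rx":0,"ry":0,"rz":0,"jaw":0},{"x":0,"y":0,"z":0.06,"rx":0,"ry":0,"rz":0,"jaw":0}]'
python3 - <<'E'
from h import *
print(env.state()["ft_force"],env.state()["moment"])
E
```

```text
t: 7.45
eef_pos: [622.9, 97.2, 284.0]
tcp_rot: [3.141, -0.0, 1.327]
ft_force: [4.3, 0.9, -3.2]
opening: 0.226
[ 4.29015884  0.93841014 -3.2274526 ] [ 0.1121218  -0.91173742 -0.01901001]
```

```bash

python3 -m pendant '[{"x":0.001,"y":0.005,"z":0.02,"rx":0,"ry":0,"rz":0,"jaw":0},{"x":0.001,"y":0.005,"z":0.04,"rx":0,"ry":0,"rz":0,"jaw":0},{"x":0.001,"y":0.005,"z":0.055,"rx":0,"ry":0,"rz":0,"jaw":0},{"x":0.001,"y":0.005,"z":0.055,"rx":0,"ry":0,"rz":0,"jaw":0}]'
```

```text
t: 7.95
eef_pos: [623.5, 97.1, 275.7]
tcp_rot: [-3.141, 0.0, 1.327]
ft_force: [-0.2, 0.2, -0.9]
opening: 0.226
```

```bash

python3 -m pendant '[{"x":0,"y":0,"z":0.006,"rx":0,"ry":0,"rz":0,"jaw":0},{"x":0,"y":0,"z":0.01,"rx":0,"ry":0,"rz":0,"jaw":0},{"x":0,"y":0,"z":0.01,"rx":0,"ry":0,"rz":0,"jaw":0}]'
python3 -m pendant '[{"x":0,"y":0,"z":0,"rx":0,"ry":0,"rz":0,"jaw":0.4},{"x":0,"y":0,"z":0,"rx":0,"ry":0,"rz":0,"jaw":0.5},{"x":0,"y":0,"z":0,"rx":0,"ry":0,"rz":0,"jaw":0.6},{"x":0,"y":0,"z":0,"rx":0,"ry":0,"rz":0,"jaw":0.6},{"x":0,"y":0,"z":0,"rx":0,"ry":0,"rz":0,"jaw":0.6},{"x":0,"y":0,"z":0,"rx":0,"ry":0,"rz":0,"jaw":0.6}]'
python3 -m pendant '[{"x":0,"y":0,"z":-0.2,"rx":0,"ry":0,"rz":0,"jaw":0.6},{"x":0,"y":0,"z":-0.5,"rx":0,"ry":0,"rz":0,"jaw":0.6},{"x":0,"y":0,"z":-0.8,"rx":0,"ry":0,"rz":0,"jaw":0.6},{"x":0,"y":0,"z":-0.8,"rx":0,"ry":0,"rz":0,"jaw":0.6}]'
python3 - <<'E'
from h import *
go(507.1,349,400,76)
b=env.read_camera("side")["img"][185:265,190:320]
cv2.imwrite("pics/h8.png",cv2.resize(b[:,:,::-1],None,fx=6,fy=6,interpolation=2))
E
```

```text
t: 8.32
eef_pos: [623.5, 97.1, 274.8]
tcp_rot: [3.142, 0.0, 1.327]
ft_force: [-1.0, -0.9, 4.4]
opening: 0.224
t: 9.07
eef_pos: [623.6, 97.1, 274.5]
tcp_rot: [3.142, 0.0, 1.327]
ft_force: [0.6, 0.4, 0.3]
opening: 0.599
t: 9.57
eef_pos: [623.7, 97.1, 398.1]
tcp_rot: [3.136, -0.002, 1.327]
ft_force: [0.3, -0.6, -0.7]
opening: 0.599
units xyz 1.442 -1.160 -0.017 rot 0.008 -0.002 0.000 yaw now 76.0 t 9.57
```

View pics/h8.png

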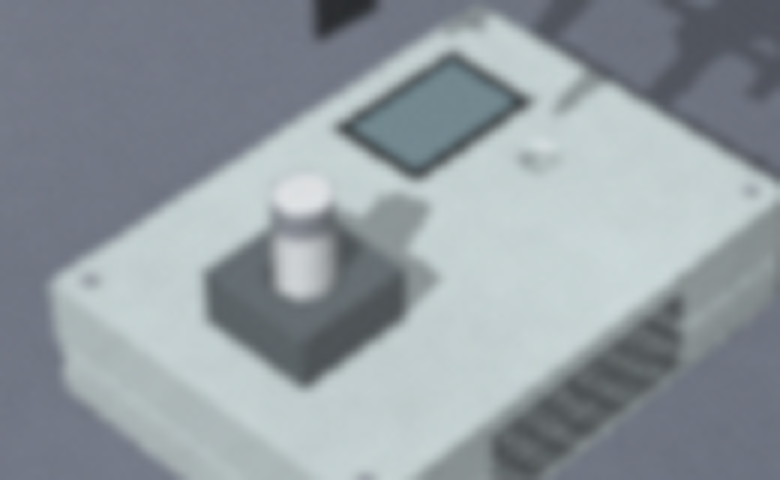

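```bash

python3 -m pendant '[{"x":0.25,"y":-0.25,"z":0,"rx":0,"ry":0,"rz":0,"jaw":0.6},{"x":0.5,"y":-0.5,"z":0,"rx":0,"ry":0,"rz":0,"jaw":0.6},{"x":0.75,"y":-0.75,"z":0,"rx":0,"ry":0,"rz":0,"jaw":0.6},{"x":1,"y":-1,"z":0,"rx":0,"ry":0,"rz":0,"jaw":0.6},{"x":1,"y":-1,"z":0,"rx":0,"ry":0,"rz":0,"jaw":0.6}]'
python3 - <<'E'
from h import *
go(507.1,349,330,76)
print("fusetop top@116",tri((0,0),(0,0))[1]*0,atz("side",(240.5,217),116))
c=env.read_camera("top")["img"]
cv2.imwrite("pics/h9.png",cv2.resize(c[130:260,110:270,::-1],None,fx=5,fy=5,interpolation=2)[:600])
E
```

```text
t: 10.25
eef_pos: [512.4, 281.4, 393.2]
tcp_rot: [-3.14, 0.001, 1.331]
ft_force: [0.4, -0.5, 0.3]
opening: 0.598
units xyz 0.430 -0.141 0.421 rot -0.003 0.002 0.005 yaw now 76.2 t 10.25
fusetop top@116 0.0 [621.40148576  95.38766741 116.        ]
```

View pics/h9.png

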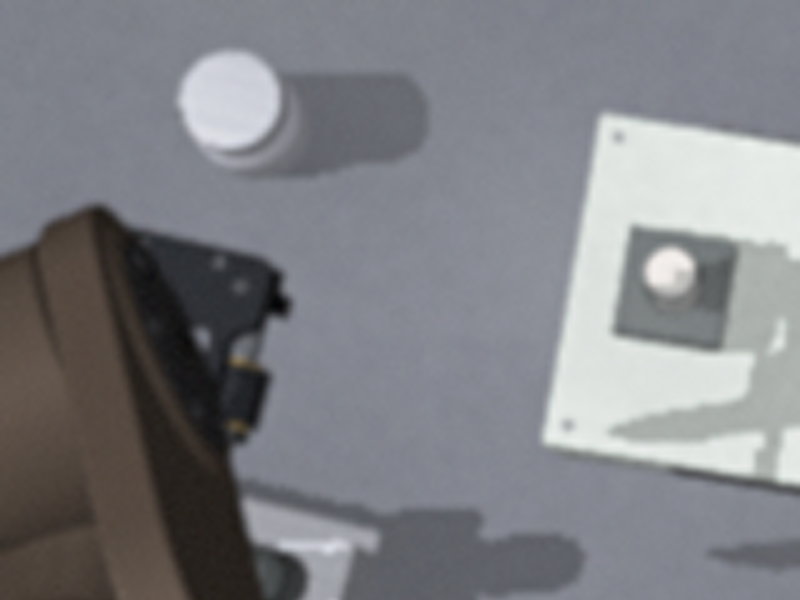

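```bash

python3 -m pendant '[{"x":0.2,"y":-0.07,"z":0.1,"rx":0,"ry":0,"rz":0,"jaw":0.6},{"x":0.43,"y":-0.14,"z":0.25,"rx":0,"ry":0,"rz":0,"jaw":0.6},{"x":0.43,"y":-0.14,"z":0.3,"rx":0,"ry":0,"rz":0,"jaw":0.6},{"x":0.43,"y":-0.14,"z":0.3,"rx":0,"ry":0,"rz":0,"jaw":0.6},{"x":0.43,"y":-0.14,"z":0.3,"rx":0,"ry":0,"rz":0,"jaw":0.6}]'
python3 - <<'E'
from h import *
go(507.1,349,271,76)
c=env.read_camera("side")["img"]
cv2.imwrite("pics/i1.png",cv2.resize(c[270:390,150:290,::-1],None,fx=5,fy=5,interpolation=2))
E
```

```text
t: 10.92
eef_pos: [510.0, 345.5, 349.9]
tcp_rot: [3.141, -0.0, 1.325]
ft_force: [0.7, 0.3, 0.3]
opening: 0.6
units xyz 0.018 -0.025 0.526 rot 0.001 -0.000 -0.001 yaw now 75.9 t 10.93
```

View pics/i1.png

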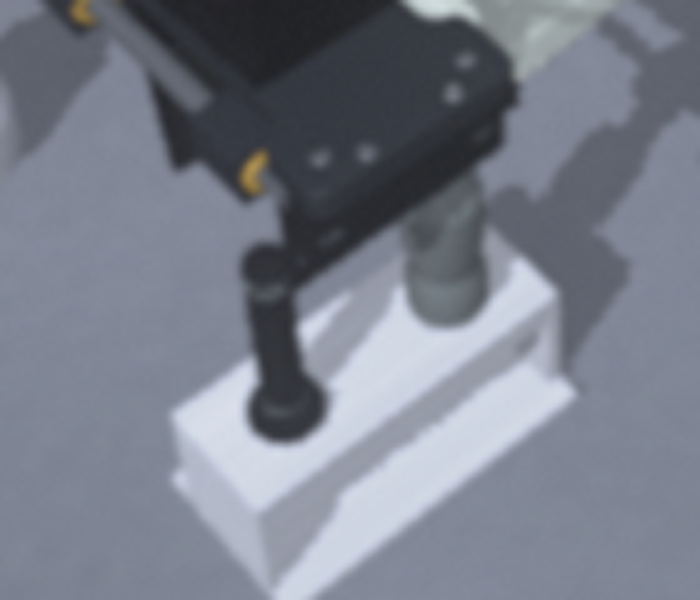

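```bash

python3 -m pendant '[{"x":0.018,"y":-0.025,"z":0,"rx":0,"ry":0,"rz":0,"jaw":0.6},{"x":0.018,"y":-0.025,"z":0.1,"rx":0,"ry":0,"rz":0,"jaw":0.6},{"x":0.018,"y":-0.025,"z":0.2,"rx":0,"ry":0,"rz":0,"jaw":0.6},{"x":0.018,"y":-0.025,"z":0.2,"rx":0,"ry":0,"rz":0,"jaw":0.6}]'
python3 - <<'E'
from h import *
print(tri((158.5,244.5),(237.5,307)))
go(507.1,349,271,76)
c=env.read_camera("side")["img"]
cv2.imwrite("pics/i2.png",cv2.resize(c[270:390,150:290,::-1],None,fx=5,fy=5,interpolation=2))
E
```

```text
t: 11.48
eef_pos: [506.3, 350.0, 317.6]
tcp_rot: [-3.139, 0.002, 1.327]
ft_force: [-0.5, 1.0, -0.5]
opening: 0.601
(array([489.72544101, 282.98304135, 118.20671011]), np.float64(0.8902690795821481))
units xyz -0.004 0.007 0.311 rot -0.003 0.003 0.000 yaw now 76.0 t 11.47
```

View pics/i2.png

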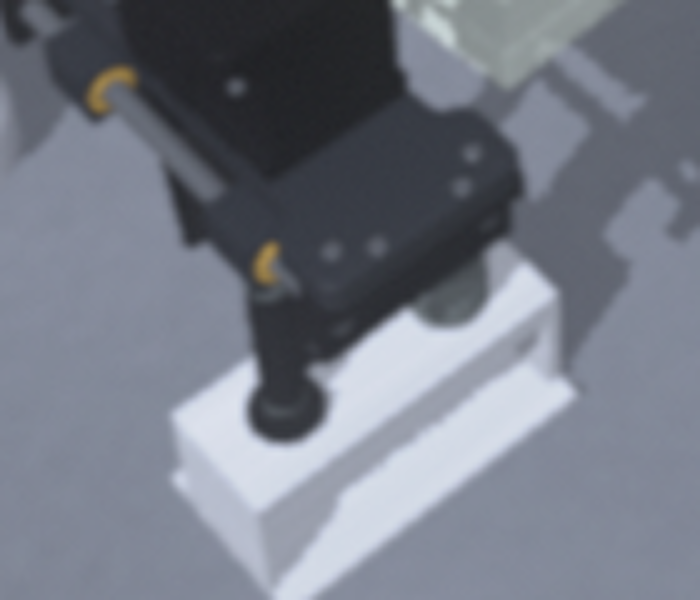

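```bash

python3 -m pendant '[{"x":-0.002,"y":0.006,"z":0.12,"rx":0,"ry":0,"rz":0,"jaw":0.6},{"x":-0.002,"y":0.006,"z":0.22,"rx":0,"ry":0,"rz":0,"jaw":0.6},{"x":-0.002,"y":0.006,"z":0.3,"rx":0,"ry":0,"rz":0,"jaw":0.6},{"x":-0.002,"y":0.006,"z":0.3,"rx":0,"ry":0,"rz":0,"jaw":0.6}]'
python3 -m pendant '[{"x":0,"y":0,"z":0,"rx":0,"ry":0,"rz":0,"jaw":0.3},{"x":0,"y":0,"z":0,"rx":0,"ry":0,"rz":0,"jaw":0.2},{"x":0,"y":0,"z":0,"rx":0,"ry":0,"rz":0,"jaw":0},{"x":0,"y":0,"z":0,"rx":0,"ry":0,"rz":0,"jaw":0},{"x":0,"y":0,"z":0,"rx":0,"ry":0,"rz":0,"jaw":0},{"x":0,"y":0,"z":0,"rx":0,"ry":0,"rz":0,"jaw":0},{"x":0,"y":0,"z":0,"rx":0,"ry":0,"rz":0,"jaw":0}]'
python3 - <<'E'
from h import *
c=env.read_camera("side")["img"]
cv2.imwrite("pics/i3.png",cv2.resize(c[270:390,150:290,::-1],None,fx=5,fy=5,interpolation=2))
E
```

```text
t: 12.02
eef_pos: [507.2, 349.5, 273.2]
tcp_rot: [-3.14, 0.001, 1.327]
ft_force: [0.4, 0.4, 0.9]
opening: 0.6
t: 12.9
eef_pos: [507.3, 349.6, 274.6]
tcp_rot: [3.141, 0.0, 1.327]
ft_force: [-0.6, -0.1, 0.7]
opening: 0.164
```

View pics/i3.png

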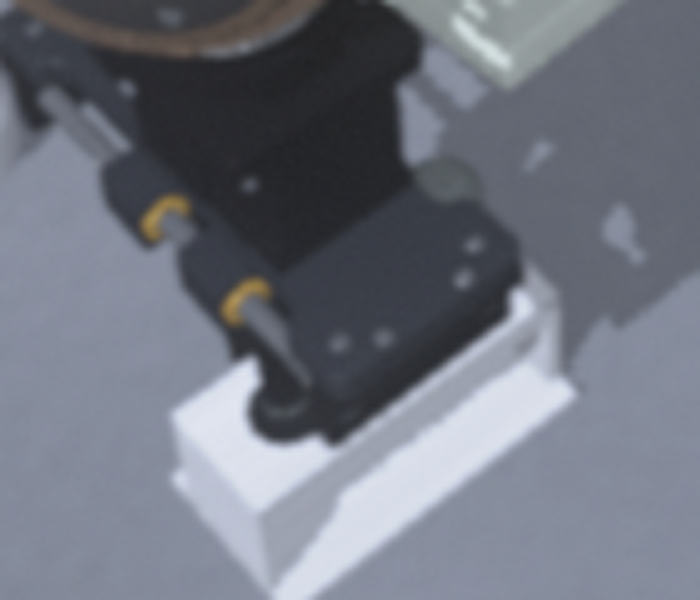

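```bash

python3 -m pendant '[{"x":0,"y":0,"z":-0.1,"rx":0,"ry":0,"rz":0,"jaw":0},{"x":0,"y":0,"z":-0.3,"rx":0,"ry":0,"rz":0,"jaw":0},{"x":0,"y":0,"z":-0.6,"rx":0,"ry":0,"rz":0,"jaw":0},{"x":0,"y":0,"z":-0.9,"rx":0,"ry":0,"rz":0,"jaw":0},{"x":0,"y":0,"z":-0.9,"rx":0,"ry":0,"rz":0,"jaw":0},{"x":0,"y":0,"z":-0.9,"rx":0,"ry":0,"rz":0,"jaw":0}]'
python3 - <<'E'
from h import *
go(602,-22.3,350,76)
c=env.read_camera("side")["img"]
cv2.imwrite("pics/i4.png",cv2.resize(c[230:390,120:290,::-1],None,fx=4,fy=4,interpolation=2))
E
```

```text
t: 13.7
eef_pos: [507.0, 349.4, 409.6]
tcp_rot: [-3.142, 0.0, 1.327]
ft_force: [0.2, 0.3, -1.0]
opening: 0.166
units xyz -2.252 1.213 0.397 rot -0.000 0.000 0.000 yaw now 76.0 t 13.7
```

View pics/i4.png

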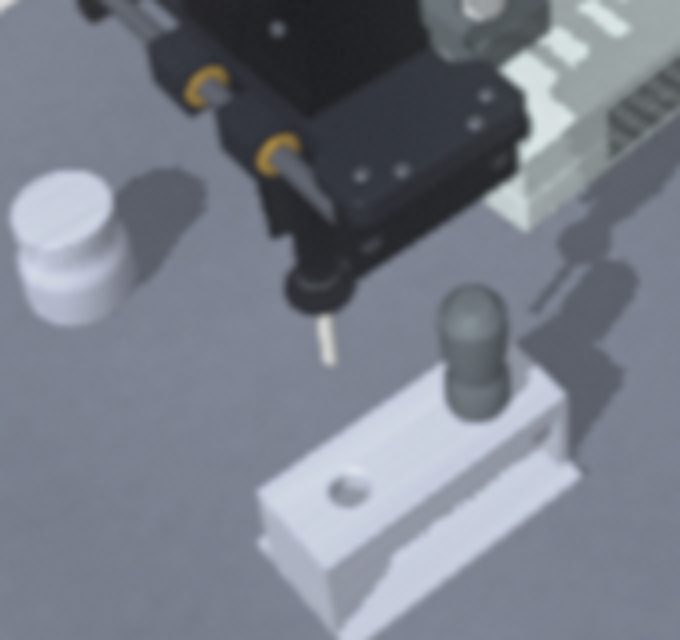

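```bash

python3 -m pendant '[{"x":-0.3,"y":0.16,"z":0,"rx":0,"ry":0,"rz":0,"jaw":0},{"x":-0.65,"y":0.35,"z":0,"rx":0,"ry":0,"rz":0,"jaw":0},{"x":-1,"y":0.54,"z":0,"rx":0,"ry":0,"rz":0,"jaw":0},{"x":-1,"y":0.54,"z":0,"rx":0,"ry":0,"rz":0,"jaw":0}]'
python3 -m pendant '[{"x":-0.35,"y":0.18,"z":0,"rx":0,"ry":0,"rz":0,"jaw":0},{"x":-0.7,"y":0.37,"z":0,"rx":0,"ry":0,"rz":0,"jaw":0},{"x":-1,"y":0.54,"z":0,"rx":0,"ry":0,"rz":0,"jaw":0},{"x":-1,"y":0.54,"z":0,"rx":0,"ry":0,"rz":0,"jaw":0},{"x":-1,"y":0.54,"z":0,"rx":0,"ry":0,"rz":0,"jaw":0}]'
python3 - <<'E'
from h import *
print(proj("side",[507,349.2,145.6]))
go(602,-22.3,345,76)
E
```

```text
t: 14.25
eef_pos: [550.5, 181.2, 408.3]
tcp_rot: [-3.14, 0.001, 1.322]
ft_force: [-0.0, -0.2, -1.0]
opening: 0.161
t: 14.88
eef_pos: [591.9, 20.1, 408.7]
tcp_rot: [-3.14, 0.0, 1.327]
ft_force: [-0.0, -0.2, -0.6]
opening: 0.165
[202.57865885 319.35973443]
units xyz -0.258 0.134 0.425 rot -0.002 0.000 0.000 yaw now 76.0 t 14.88
```

```bash

python3 -m pendant '[{"x":-0.15,"y":0.08,"z":0,"rx":0,"ry":0,"rz":0,"jaw":0},{"x":-0.25,"y":0.13,"z":0.2,"rx":0,"ry":0,"rz":0,"jaw":0},{"x":-0.255,"y":0.132,"z":0.4,"rx":0,"ry":0,"rz":0,"jaw":0},{"x":-0.255,"y":0.132,"z":0.47,"rx":0,"ry":0,"rz":0,"jaw":0},{"x":-0.255,"y":0.132,"z":0.47,"rx":0,"ry":0,"rz":0,"jaw":0},{"x":-0.255,"y":0.132,"z":0.47,"rx":0,"ry":0,"rz":0,"jaw":0}]'
python3 - <<'E'
from h import *
go(602,-22.3,330,76)
b=env.read_camera("side")["img"][180:240,245:315]
b=cv2.resize(b[:,:,::-1],None,fx=10,fy=10,interpolation=2)
for i in range(0,70,5): cv2.putText(b,str(245+i),(i*10,10),0,.35,(0,0,255),1);cv2.putText(b,str(180+i),(0,i*10+4),0,.35,(0,0,255),1)
cv2.imwrite("pics/j1.png",b)
s=env.state()["eef_pos"]; print(s,"tip pred",proj("side",[s[0],s[1],s[2]-264]),"hole",proj("side",[602,-22.3,56]))
E
```

```text
t: 15.62
eef_pos: [602.1, -21.9, 340.1]
tcp_rot: [3.14, -0.0, 1.328]
ft_force: [-1.1, -0.1, 0.4]
opening: 0.163
units xyz -0.003 -0.000 0.067 rot 0.002 -0.000 0.001 yaw now 76.1 t 15.62
[602.10199196 -22.11063842 340.15048401] tip pred [279.797078   204.06314211] hole [279.79250024 210.8584614 ]
```

View pics/j1.png

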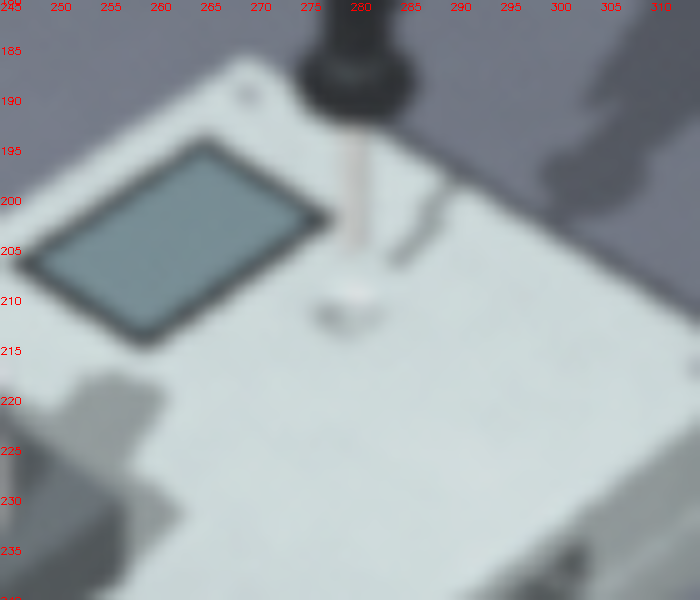

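```bash

python3 -m pendant '[{"x":0,"y":0.003,"z":0.05,"rx":0,"ry":0,"rz":0,"jaw":0},{"x":0,"y":0.003,"z":0.1,"rx":0,"ry":0,"rz":0,"jaw":0},{"x":0,"y":0.003,"z":0.13,"rx":0,"ry":0,"rz":0,"jaw":0},{"x":0,"y":0.003,"z":0.16,"rx":0,"ry":0,"rz":0,"jaw":0},{"x":0,"y":0.003,"z":0.18,"rx":0,"ry":0,"rz":0,"jaw":0},{"x":0,"y":0.003,"z":0.18,"rx":0,"ry":0,"rz":0,"jaw":0}]'
python3 - <<'E'
from h import *
print(env.state()["ft_force"])
b=env.read_camera("side")["img"][180:240,245:315]
b=cv2.resize(b[:,:,::-1],None,fx=10,fy=10,interpolation=2)
cv2.imwrite("pics/j2.png",b)
E
```

```text
t: 16.42
eef_pos: [602.4, -22.7, 311.8]
tcp_rot: [-3.141, 0.0, 1.327]
ft_force: [-0.2, 0.2, -0.2]
opening: 0.164
[-0.20127889  0.21766857 -0.22642725]
```

View pics/j2.png

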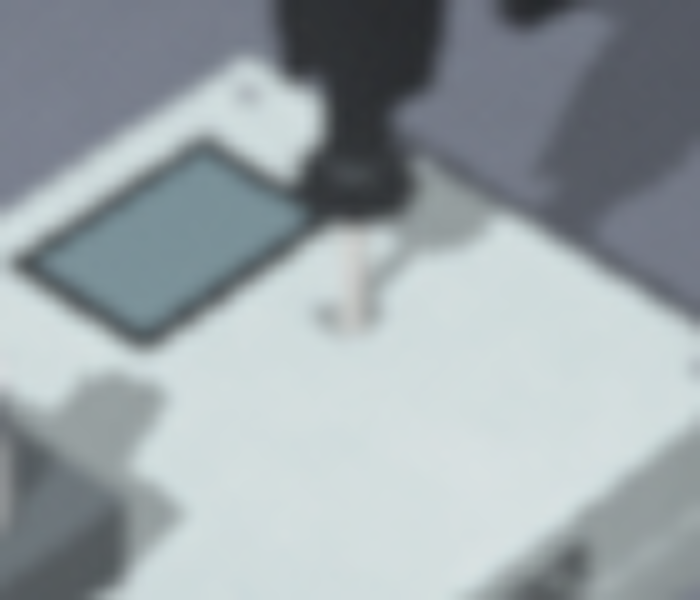

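```bash

python3 -m pendant '[{"x":0,"y":0,"z":0.03,"rx":0,"ry":0,"rz":0,"jaw":0},{"x":0,"y":0,"z":0.06,"rx":0,"ry":0,"rz":0,"jaw":0},{"x":0,"y":0,"z":0.07,"rx":0,"ry":0,"rz":0,"jaw":0},{"x":0,"y":0,"z":0.07,"rx":0,"ry":0,"rz":0,"jaw":0}]'
python3 -m pendant '[{"x":0,"y":0,"z":0.01,"rx":0,"ry":0,"rz":0,"jaw":0},{"x":0,"y":0,"z":0.013,"rx":0,"ry":0,"rz":0,"jaw":0},{"x":0,"y":0,"z":0.013,"rx":0,"ry":0,"rz":0,"jaw":0}]'
```

```text
t: 16.98
eef_pos: [602.5, -22.7, 301.6]
tcp_rot: [3.141, 0.0, 1.327]
ft_force: [0.4, 0.1, 2.0]
opening: 0.165
t: 17.35
eef_pos: [602.4, -22.7, 299.7]
tcp_rot: [3.141, 0.0, 1.327]
ft_force: [0.1, -0.0, 3.1]
opening: 0.164
```

```bash

python3 -m pendant '[{"x":0,"y":0,"z":0.01,"rx":0,"ry":0,"rz":0,"jaw":0},{"x":0,"y":0,"z":0.016,"rx":0,"ry":0,"rz":0,"jaw":0},{"x":0,"y":0,"z":0.016,"rx":0,"ry":0,"rz":0,"jaw":0}]'
```

```text
t: 17.73
eef_pos: [602.5, -22.6, 298.8]
tcp_rot: [3.14, -0.0, 1.327]
ft_force: [-2.5, 0.5, 19.6]
opening: 0.164
```

```bash

python3 -m pendant '[{"x":0,"y":0,"z":-0.004,"rx":0,"ry":0,"rz":0,"jaw":0},{"x":0,"y":0,"z":-0.004,"rx":0,"ry":0,"rz":0,"jaw":0},{"x":0,"y":0,"z":-0.004,"rx":0,"ry":0,"rz":0,"jaw":0},{"x":0,"y":0,"z":-0.004,"rx":0,"ry":0,"rz":0,"jaw":0},{"x":0,"y":0,"z":-0.004,"rx":0,"ry":0,"rz":0,"jaw":0}]'
python3 - <<'E'
from h import *
for i in range(4):
    c=env.read_camera("side")["img"]; s=env.state(); print(s["t"],s["eef_pos"],s["ft_force"])
b=cv2.resize(c[170:260,195:315,::-1],None,fx=6,fy=6,interpolation=2)
cv2.imwrite("pics/j3.png",b)
E
```

```text
t: 18.35
eef_pos: [602.4, -22.7, 299.0]
tcp_rot: [3.14, -0.0, 1.327]
ft_force: [-2.9, 0.9, 14.6]
opening: 0.166
18.4 [602.43604015 -22.65149984 298.98660373] [-3.43789585  0.48977761 15.12810625]
18.45 [602.44102888 -22.64539664 298.96964686] [-2.84653152 -0.22532611 14.73693162]
18.5 [602.4336478  -22.67396231 298.98014911] [-2.95073094  0.24732046 15.04997961]
18.55 [602.4372434  -22.65884108 298.98058708] [-2.40822151 -0.19799395 13.91227225]
```

View pics/j3.png

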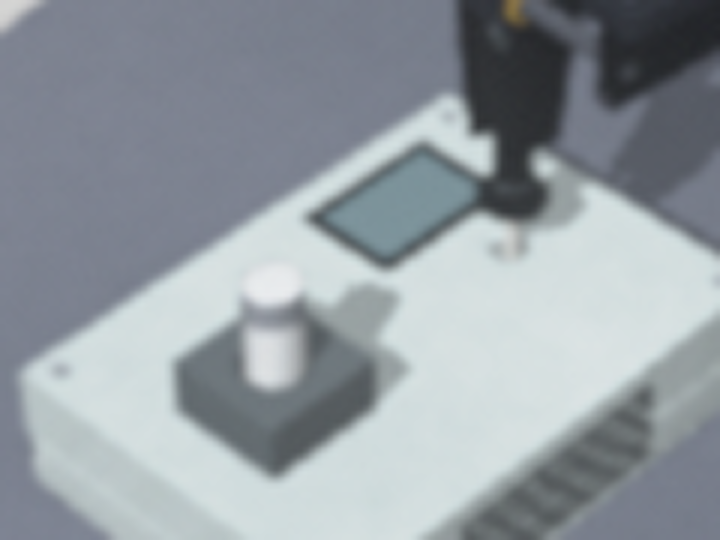

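The stylus is in the hole and pressing against the stop with a steady 14–15 N. The tip is at about z = 35 mm, which is fully down, and the fuse is upright and home. Handing in.

```bash
python3 -c "
from cell import env
print(env.job_done())
s=env.state();print(s['t'],s['eef_pos'],s['ft_force'],s['opening'])"
```

```text
the job is handed in; nothing more can be done
None
the job is handed in; nothing more can be done
```

The fuse is home and released in the fuse holder. The gripped stylus is holding the reset button down, and the job was handed in at about 18.6 s of the 58 s. The hand-in gives no verdict, so success rests on my own checks.

- **Fuse:** I set it down until it touched the bore floor (4.4 N) and let go. In the later pictures it stood upright in the holder, with its top where a fully home fuse should be. It went in with up to about 4 N of sideways force, which vanished after a correction of under 1 mm.
- **Stylus and button:** I took the stylus from the stand (opening about 16 mm, matching its handle) and lowered it into the hole without touching the rim. The force then rose from 2 to 3 N as the button spring should, and jumped at the hard stop. Just before hand-in it was steady at 14–15 N against the 4.2 N needed. The tip was at z ≈ 35 mm, which is fully down.
- **Disagreements:** At the stop there was about 3 N of sideways force, so the stylus was pressing slightly off straight. The two cameras differed by 1–2 mm on most points, which the clearances and chamfers allow for.
- **Not checked:** I had no direct reading of the button's travel, only force and height. The driver, jar and meter were never approached closely, but I did not measure their positions again at the end.

One early move was refused for leaving out zero fields; nothing moved, and I resent it complete.

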